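# Stack the lunch tin by its swing handle

### The arm

A 7-joint arm with a two-finger parallel gripper is mounted at the origin on a cart in front of the work surface, level with it; the furniture and walls round the work are solid. World frame = base frame: x ahead of the robot, y to its left, z up, the work surface at z = 0. Lengths are in m, angles in rad, forces in N, time in s.
With the tool pointing down it reaches from about 0.425 to 0.95 m from the base axis. Payload 4.7 kg.
Tool frame: the origin (TCP) lies midway between the tips of the shut fingers; the grasp point (between the pads) lies 19 mm behind it (bot.hold_point_z is the distance from the TCP to the grasp point, in m); z points along the fingers, y is the direction in which the jaws open and shut (so a half turn about z gives the same grasp; the last joint's range is limited). The gripper opens to 87 mm and grips with 3 to 60 N. Pads are 19 mm wide; open, the fingers measure 117 mm over their backs; the gripper's body (75 mm by 190 mm) begins 51 mm behind the grasp point.
Start: joints at [-1.209, 0.469, -0.049, 1.532, 0.024, 1.141, -0.082], TCP at [0.257, 0.624, 0.223] pointing down, gripper open.
Joint ranges: [-2.59, 2.59], [-0.33, 1.99], [-1.39, 1.29], [0.1, 2.45], [-1.04, 4.18], [0.21, 1.99], [-2.66, 2.66]. Speed limits (rad/s): [2.57, 2.57, 3.14, 3.14, 3.14, 3.14, 3.14].

### API

Orientations are given as a unit quaternion [w, x, y, z].
In Python, from plant import bot gives the robot as it stands. Calls block until the motion is done:
- bot.move_pose(position, orientation): joint-space move of the TCP to a pose.
- bot.servo_line(position, attitude=None, speed=0.15, stop_force=None): straight line of the TCP; attitude=None keeps the orientation; speed is the mean speed in m/s. With stop_force (N) it stops when the force on the tool has changed by that much, and returns True; else False.
- bot.goto_joints(angles): joint-space move.
- bot.release() and bot.grab(): open the fingers fully, or close them until they stop; the grip force is fixed at half the most.
- bot.wait(seconds).
- bot.solve_ik(position, orientation): joint angles nearest the present ones, or None.
- bot.snapshot(name): name is "side" or "top" or "wrist"; returns the picture (420x560x3 uint8, red, green, blue); there is no depth.
- bot.camera_model(name): a dict with "camera_matrix" (3x3 intrinsics, pixels), "extrinsics" (4x4, takes a point from world to camera coordinates). Camera axes: x right, y down, z forward; pixel columns grow to the right and rows downward; lengths in m; the calibration is good to about 2 mm. The wrist camera is an equidistant fisheye: a pixel r from the principal point sees the ray r / f radians off the axis. A picture is of the moment at which its call begins: read the wrist's pose just before it. camera_model takes no time and is no camera call; for the wrist camera it gives the pose at the moment of the call.
A pose or a line that the arm cannot do raises bot.MotionError and nothing moves.
- bot.hand_in(): hands the job in, once; it reports no verdict.
Trained networks look in the newest picture that a camera, given by its name, has taken for a name from the list of things; names that differ only in an ending like _2 or _b are one class to them, and where a whole thing is asked for, a point or a joint stands for the part that bears it (a point fixed in the world has none). Each returns a list of dicts, best first, with "confidence" (0 to 1); they miss things now and then, are a little off and sometimes report something else, mostly with a low value. They report only what shows in the picture. A call takes as long as a camera call. They do not tell look-alikes from the thing itself.
- bot.silhouettes(camera, query): "mask" (420x560 bool, what is visible of it) and "box" ([left, top, right, bottom] in pixels, round what is visible of it).
Readings, each from a call of its own:
- bot.read_clock(): time.
- bot.read_qpos(): joint angles.
- bot.read_dq(): joint speeds.
- bot.read_joint_efforts(): joint torques, N m.
- bot.read_eef_pos(): TCP position.
- bot.read_tcp_rot(): TCP orientation.
- bot.read_contact_force(): force on the tool from outside, world axes, zero at the start.
- bot.read_torque(): the same for the moment, N m.
- bot.read_grip_width(): finger opening in m.
Only numpy, scipy, OpenCV 4.12 (cv2) and the standard library are available. Lean on these libraries where they do the work, as an engineer would, in place of code of your own. Each camera call takes 0.05 s, during which the arm holds its last target.

### The job

Tidy up the lunch tins: nudge the swing handle of the single tin upright while the tin stands on the worktop, then lift the tin by that handle and, without tilting or dropping it, set it squarely on top of the column of two tins, edges flush and long sides together. Then tip the handle over so that it rests folded down to either side. Leave the column where it stands, and do not disturb the mug and the salt shaker.

Things in the scene. Friction and masses are not known exactly. Their poses are not given: they have to be found in the camera images.
- handle_tin: the single tin, with a swing handle: closed rectangular steel lunch tin with flat lid, 100 (x) by 124 (y) mm at the lid, 96 by 120 mm below it, 55 mm high, loose; origin at the centre of its underside, z up through the lid, x across its short side. About 0.45 kg. The handle turns on pins at both short ends, on the line x = 0, z = 40 mm, y = +-70 mm; lugs make the tin 140 mm long there
- bail (a joint): angle of the swing handle, rad, about the tin's y axis: 0 is upright, negative leans to the tin's -x side, positive to +x; it rests on stops at -0.97 and +0.97. Light friction holds it within about 0.45 of upright; further over, it falls to its stop
- bail_grip (a point): middle of the handle's round wooden grip, 14 mm thick and 70 mm long, along the tin's y; 80 mm from the pin line, so 120 mm above the tin's underside when upright. The wire beside it is 6 mm thick
- middle_tin: upper tin of the column, no handle: closed rectangular steel lunch tin with flat lid, 100 (x) by 124 (y) mm at the lid, 96 by 120 mm below it, 55 mm high, loose; origin at the centre of its underside, z up through the lid, x across its short side. The single tin goes on its lid
- bottom_tin: lower tin of the column, standing on the worktop, no handle: closed rectangular steel lunch tin with flat lid, 100 (x) by 124 (y) mm at the lid, 96 by 120 mm below it, 55 mm high, loose; origin at the centre of its underside, z up through the lid, x across its short side
- mug: mug, 82 mm wide, 111 mm with its handle, 97 mm high; bystander, origin under the middle of cup and handle together (the handle is at its -y side)
- salt_shaker: salt shaker, 44 mm wide, 90 mm high; bystander, origin at the centre of its underside
Not all that is in view belongs to the job. What is shaped like the handle_tin but red is not meant.

How it is judged:
On the way, in this order (a step that is already met when the one before it is completed fails the run):
1. the handle stands upright (within 0.5 rad) while the tin stands on the worktop (value of joint bail between -0.5 and 0.5 rad and height (world z) of handle_tin below 0.006 m), for 0.2 s.
2. the tin stands squarely on the column, its handle still up (within 0.6 rad) (horizontal distance between handle_tin and middle_tin below 0.012 m and angle between the x axis of handle_tin and the x axis of middle_tin, either way round below 0.14 rad and z of handle_tin in the frame of middle_tin between 0.05 and 0.06 m and value of joint bail between -0.6 and 0.6 rad), for 0.2 s.
At the end, for the whole second after the job is handed in: The three tins stand at rest in one upright column, the tin with the handle on top, each within 12 mm and 0.14 rad of the one below (either way round), and the handle lies folded to either side (0.8 rad or more from upright) (horizontal distance between handle_tin and middle_tin below 0.012 m and angle between the x axis of handle_tin and the x axis of middle_tin, either way round below 0.14 rad and z of handle_tin in the frame of middle_tin between 0.05 and 0.06 m and angle between each of handle_tin, bottom_tin's own z axis and vertical below 0.05 rad and linear speed of handle_tin below 0.02 m/s and (value of joint bail below -0.8 rad or value of joint bail above 0.8 rad) and horizontal distance between middle_tin and bottom_tin below 0.012 m and angle between the x axis of middle_tin and the x axis of bottom_tin, either way round below 0.14 rad and height (world z) of bottom_tin below 0.006 m); the robot touches nothing.
It fails at once if the tin with the handle is tilted more than 0.5 rad (angle between handle_tin's own z axis and vertical above 0.5 rad).
It fails at once if the tin with the handle is dropped (moves faster than 0.35 m/s, off the worktop and not held) (linear speed of handle_tin above 0.35 m/s and height (world z) of handle_tin above 0.01 m and contact force between handle_tin and the fingers below 0.05 N).
It fails at once if the column is pushed more than 25 mm from where it stood (distance of any of middle_tin, bottom_tin from where it was at the start of the episode above 0.025 m).
It fails at once if the mug or the salt shaker is moved more than 30 mm (distance of any of mug, salt_shaker from where it was at the start of the episode above 0.03 m).
It also fails if it takes over 64 s, if anything falls off the work surface, if the arm or the gripper's body presses on something with over 40 N, if the wrist force passes 120 N, or if a joint passes its speed limit or range.

## Working session

There is one attempt and no reset: what is moved stays moved. The work goes in short steps, each a Python script; the robot and the scene stay as the last script left them, time stands still between calls to the robot, and variables do not carry over. Pictures are saved under pics/ and viewed, and the job is handed in when it is done.

```bash
ls; mkdir -p pics
python3 - <<'E'
from plant import bot
import cv2
for n in ["side","top","wrist"]:
    im=bot.snapshot(n); cv2.imwrite(f"pics/{n}0.png",im[:,:,::-1])
    m=bot.camera_model(n); print(n,m["camera_matrix"].tolist(),m["extrinsics"].round(4).tolist())
    for q in ["handle_tin","middle_tin","bottom_tin","mug","salt_shaker","bail_grip"]:
        for d in bot.silhouettes(n,q): print(q,d["box"],round(d["confidence"],2),d["mask"].sum())
print(bot.read_clock(),bot.read_tcp_rot())
E
```

```text
pics
side [[417.42210653882955, 0.0, 271.73906804562966], [0.0, 417.42210653882955, 207.11619075041773], [0.0, 0.0, 1.0]] [[-0.9985, -0.0538, 0.0117, 0.5055], [-0.0414, 0.5938, -0.8035, 0.1645], [0.0362, -0.8028, -0.5951, 1.0133], [0.0, 0.0, 0.0, 1.0]]
handle_tin [236.0, 172.7, 288.2, 217.2] 0.8 1492
handle_tin [280.6, 139.0, 331.4, 189.8] 0.74 1381
handle_tin [253.5, 176.2, 286.6, 208.7] 0.5 150
middle_tin [228.9, 273.4, 299.7, 348.7] 0.57 3645
bottom_tin [232.0, 303.7, 296.2, 362.9] 0.88 978
mug [201.4, 219.0, 235.2, 271.6] 0.86 1453
mug [227.6, 274.1, 295.3, 347.2] 0.5 3443
salt_shaker [288.2, 236.7, 309.0, 271.7] 0.56 490
bail_grip [259.2, 174.8, 288.7, 208.4] 0.72 169
bail_grip [288.5, 138.7, 329.6, 172.0] 0.48 191
top [[428.8300629892581, 0.0, 287.7431306073453], [0.0, 428.8300629892581, 216.97514746762133], [0.0, 0.0, 1.0]] [[0.0301, -0.9995, 0.0012, -0.0878], [-0.9755, -0.0296, -0.218, 0.5338], [0.2179, 0.0054, -0.976, 1.0601], [0.0, 0.0, 0.0, 1.0]]
handle_tin [323.9, 192.1, 378.4, 241.7] 0.8 2142
handle_tin [392.5, 237.1, 452.3, 301.4] 0.64 2121
middle_tin [143.5, 195.0, 208.4, 245.5] 0.84 2160
bottom_tin [161.4, 212.8, 208.1, 249.9] 0.57 234
mug [241.4, 159.1, 278.6, 196.8] 0.86 990
salt_shaker [249.3, 246.7, 263.1, 260.0] 0.78 194
salt_shaker [325.6, 210.1, 381.8, 239.6] 0.27 337
bail_grip [404.0, 246.6, 447.1, 290.0] 0.71 240
bail_grip [323.5, 212.3, 379.5, 239.2] 0.61 294
wrist [[325.19226210127806, 0.0, 282.0731970425201], [0.0, 325.19226210127806, 206.37196634066956], [0.0, 0.0, 1.0]] [[0.3813, 0.9244, 0.0011, -0.6754], [0.8928, -0.3686, 0.2589, -0.0309], [0.2398, -0.0977, -0.9659, 0.3901], [0.0, 0.0, 0.0, 1.0]]
handle_tin [0.7, 399.2, 21.2, 420.0] 0.62 308
1.05 [-3.65458799e-05  1.94153103e-01  9.80971238e-01  4.85169080e-05]
```

View pics/side0.png

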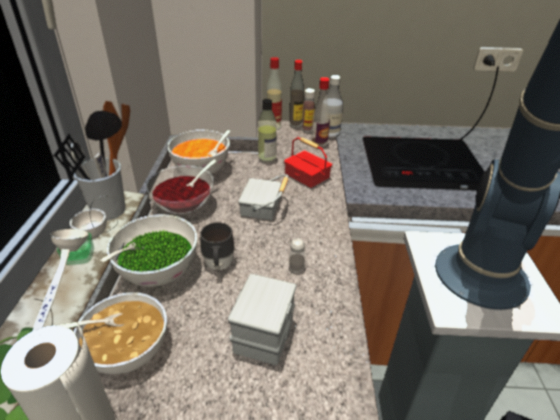

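View pics/top0.png

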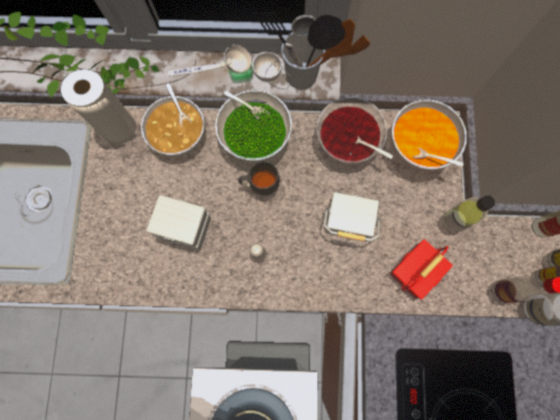

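Run:
```python
import cv2
a=cv2.imread("pics/top0.png")[170:310,300:470]
cv2.imwrite("pics/crop_tin.png",cv2.resize(a,None,fx=4.5,fy=4.2,interpolation=cv2.INTER_CUBIC))
a=cv2.imread("pics/top0.png")[150:280,130:290]
cv2.imwrite("pics/crop_col.png",cv2.resize(a,None,fx=4.5,fy=4.5,interpolation=cv2.INTER_CUBIC))
a=cv2.imread("pics/side0.png")[130:370,195:345]
cv2.imwrite("pics/crop_side.png",cv2.resize(a,None,fx=2.5,fy=2.5,interpolation=cv2.INTER_CUBIC))
```

```text
(no output)
```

View pics/crop_tin.png

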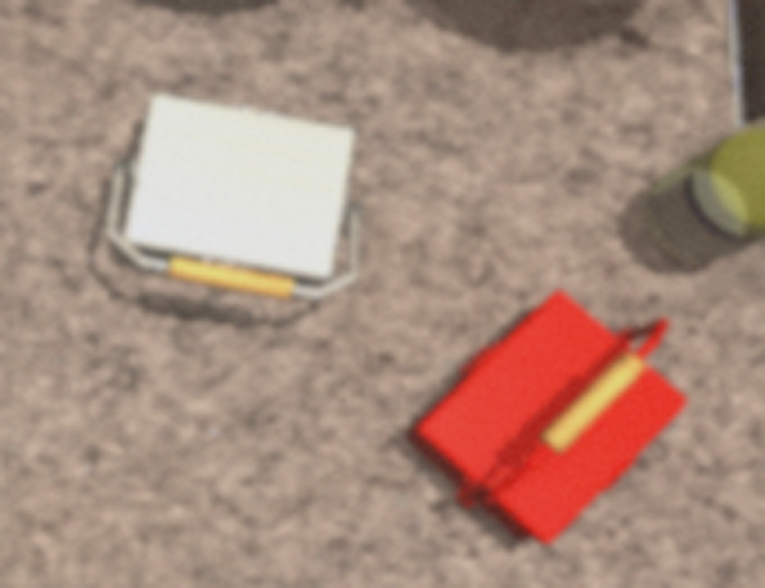

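View pics/crop_col.png

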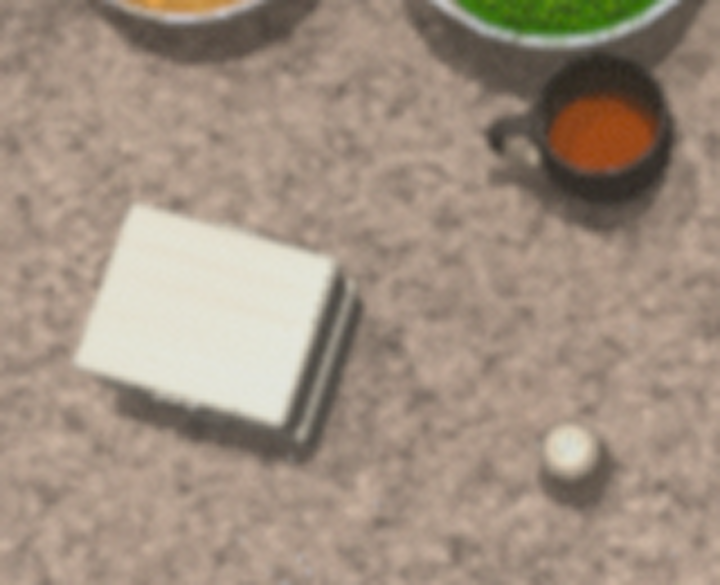

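View pics/crop_side.png

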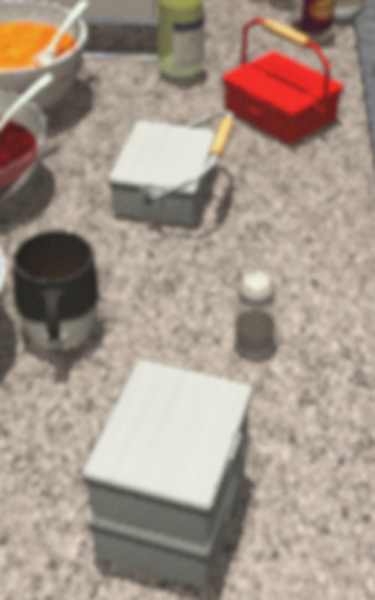

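Two candidates for the tin: the steel one at top-view (351,217) and the red one at (422,269). The steel one is the match, because red is excluded and the enlarged crop shows a grey steel tin with its handle folded toward the robot. The column is at (178,222). Next I'll measure the lids.

```bash
cat > h.py <<'E'
import numpy as np, cv2
from scipy.optimize import least_squares
def ray_plane(m,px,z,fish=False):
    K=m["camera_matrix"];T=m["extrinsics"];R=T[:3,:3];t=T[:3,3]
    px=np.asarray(px,float).reshape(-1,2)
    d=np.c_[(px[:,0]-K[0,2])/K[0,0],(px[:,1]-K[1,2])/K[1,1]]
    if fish:
        r=np.linalg.norm(d,axis=1,keepdims=True)+1e-12
        v=np.c_[d/r*np.sin(r),np.cos(r)]
    else: v=np.c_[d,np.ones(len(d))]
    c=-R.T@t; w=v@R
    s=(z-c[2])/w[:,2]
    return (c+w*s[:,None])[:,:2]
def project(m,P,fish=False):
    K=m["camera_matrix"];T=m["extrinsics"]
    p=np.asarray(P,float).reshape(-1,3)@T[:3,:3].T+T[:3,3]
    if fish:
        q=np.linalg.norm(p[:,:2],axis=1,keepdims=True)+1e-12
        d=p[:,:2]/q*np.arctan2(q,p[:,2:3])
    else: d=p[:,:2]/p[:,2:3]
    return d@np.diag([K[0,0],K[1,1]])+K[:2,2]
def fit_lid(m,mask,z,fish=False,hx=.05,hy=.062):
    """fit 100x124 rectangle to the contour of a lid mask; returns x,y,yaw of tin x axis (mod pi), rms"""
    cs,_=cv2.findContours(mask.astype(np.uint8),cv2.RETR_EXTERNAL,cv2.CHAIN_APPROX_NONE)
    c=max(cs,key=cv2.contourArea)[:,0,:]
    P=ray_plane(m,c,z,fish)
    (cx,cy),(w,h),a=cv2.minAreaRect((P*1000).astype(np.float32))
    yaw=np.radians(a) if w<h else np.radians(a+90)
    def sd(p,hx_,hy_):
        cc,s=np.cos(p[2]),np.sin(p[2]); d=P-p[:2]
        u=np.abs(d@[cc,s])-hx_; v=np.abs(d@[-s,cc])-hy_
        return np.where((u>0)&(v>0),np.hypot(u,v),np.maximum(u,v))
    f=lambda p: sd(p,hx+p[3],hy+p[3])*1000
    r=least_squares(f,[cx/1e3,cy/1e3,yaw,0],loss="soft_l1",x_scale=[.01,.01,.1,.001])
    y=(r.x[2]+np.pi/2)%np.pi-np.pi/2
    return r.x[0],r.x[1],y,r.x[3],np.sqrt(np.mean(f(r.x)**2)),(w,h)
E
python3 - <<'E'
from h import *
from plant import bot
im=bot.snapshot("top"); m=bot.camera_model("top")
g=cv2.cvtColor(im,cv2.COLOR_RGB2HSV)
for nm,b,z in [("tin",(320,188,385,245),.055),("mid",(140,190,215,252),.11)]:
    x0,y0,x1,y1=b
    msk=np.zeros(g.shape[:2],np.uint8); s=g[y0:y1,x0:x1]
    msk[y0:y1,x0:x1]=(s[...,2]>195)&(s[...,1]<40)
    n,l,st,_=cv2.connectedComponentsWithStats(msk); k=1+np.argmax(st[1:,4])
    mk=cv2.morphologyEx((l==k).astype(np.uint8),cv2.MORPH_OPEN,np.ones((3,3)))
    print(nm,mk.sum(),np.round(fit_lid(m,mk,z)[:5],4),fit_lid(m,mk,z)[5])
    o=im[y0:y1,x0:x1].copy(); o[mk[y0:y1,x0:x1]>0,2]=0
    cv2.imwrite(f"pics/mask_{nm}.png",cv2.resize(o,None,fx=6,fy=6)[...,::-1])
    m2=bot.camera_model("side")
for q,z in [("mug",.0),("salt_shaker",0)]:
    d=bot.silhouettes("top",q)[0]; b=d["box"]; print(q,ray_plane(m,[[(b[0]+b[2])/2,(b[1]+b[3])/2]],.09))
E
```

```text
tin 1632 [ 0.5517 -0.2425 -0.1626 -0.0032  0.8886] (120.54540252685547, 97.42938232421875)
mid 1822 [ 0.5118  0.2079 -0.2517 -0.0032  0.8484] (120.59353637695312, 97.21805572509766)
mug [[0.62968652 0.00274412]]
salt_shaker [[0.43783748 0.00286611]]
```

```bash
cat >> h.py <<'E'
from scipy.spatial.transform import Rotation as Rn
def quat(yaw,flip=False):
    a=yaw+(np.pi if flip else 0)
    y=np.array([np.cos(a),np.sin(a),0]); z=np.array([0,0,-1.]); x=np.cross(y,z)
    q=Rn.from_matrix(np.c_[x,y,z]).as_quat(); return [q[3],q[0],q[1],q[2]]
def uv(c,yaw,u,v=0): return np.array([c[0]+u*np.cos(yaw)-v*np.sin(yaw), c[1]+u*np.sin(yaw)+v*np.cos(yaw)])
TIN=np.array([.5517,-.2425]);TY=-.1626
COL=np.array([.5118,.2079]);CY=-.2517
E
python3 - <<'E'
from h import *
from plant import bot
for f in (False,True):
    for c,y in ((TIN,TY),(COL,CY)):
        s=bot.solve_ik([*c,.28],quat(y,f)); print(f,None if s is None else np.round(s,2))
for n in("top","side"):
    print(project(bot.camera_model(n),[[*uv(TIN,TY,-.066),.085]]))
E
```

```text
False [-0.34  0.42  0.95  1.68 -0.36  1.23  0.53]
False [-0.81  0.23  0.42  1.77 -0.1   1.16 -0.61]
True [-0.43  0.48  1.12  1.68 -0.45  1.27 -2.52]
True [-0.35  0.23 -0.13  1.75  0.03  1.17  2.4 ]
[[350.61417509 235.78622456]]
[[283.58641941 185.0636092 ]]
```

Run:
```python
from h import *
from plant import bot
bot.move_pose([*uv(TIN,TY,-.033),.26],quat(TY))
print(bot.read_clock(),bot.read_eef_pos(),bot.read_grip_width())
im=bot.snapshot("wrist"); cv2.imwrite("pics/w1.png",im[...,::-1])
m=bot.camera_model("wrist")
g=cv2.cvtColor(im,cv2.COLOR_RGB2HSV)
P=[[*uv(TIN,TY,a*.05,b*.062),.055] for a in(-1,1) for b in(-1,1)]+[[*uv(TIN,TY,-.066),.085]]
p=project(m,P,True); print(p.round(1))
o=im.copy()
for q in p: cv2.circle(o,tuple(int(v) for v in q.round()),3,(255,0,0),1)
cv2.imwrite("pics/w1o.png",o[...,::-1])
```

```text
4.35 [ 0.51964294 -0.23626017  0.25982287] 0.08649293173138795
[[267.8 234.7]
 [266.9 130. ]
 [350.  234.4]
 [354.8 131.3]
 [251.  189.4]]
```

View pics/w1o.png

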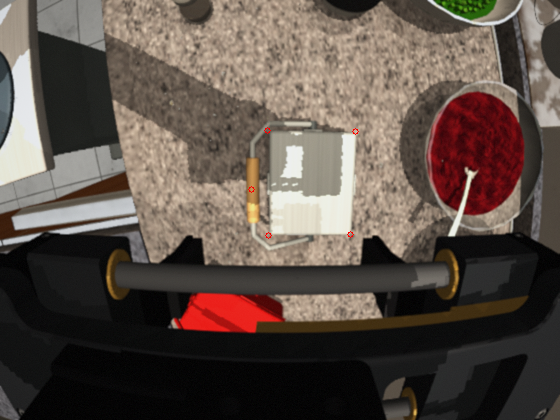

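The projected lid corners and grip sit on the image: corners at (267,131), (354,131), (350,234) and (268,235), grip at (251,189). I'll lower the open jaws so they straddle the handle, then nudge it upright.

Run:
```python
from h import *
from plant import bot
print(bot.servo_line([*uv(TIN,TY,-.040),.12],speed=.15))
print(bot.servo_line([*uv(TIN,TY,-.040),.074],speed=.06,stop_force=6), bot.read_eef_pos())
print(bot.servo_line([*uv(TIN,TY,.031),.074],speed=.06,stop_force=8), bot.read_eef_pos(),bot.read_contact_force())
bot.wait(.3)
im=bot.snapshot("wrist"); cv2.imwrite("pics/w2.png",im[...,::-1])
im=bot.snapshot("side"); cv2.imwrite("pics/s2.png",cv2.resize(im[120:300,180:380],None,fx=4,fy=3.3)[...,::-1])
print(bot.read_clock())
```

```text
False
False [ 0.51245677 -0.23627661  0.07423545]
True [ 0.53616632 -0.23971109  0.07345054] [-0.34349666  0.20988947  0.14470603]
7.4
```

View pics/w2.png

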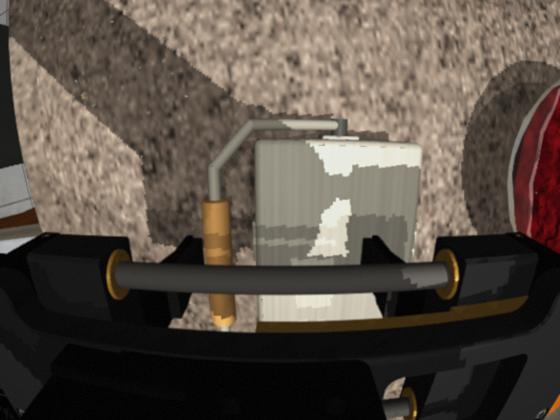

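View pics/s2.png

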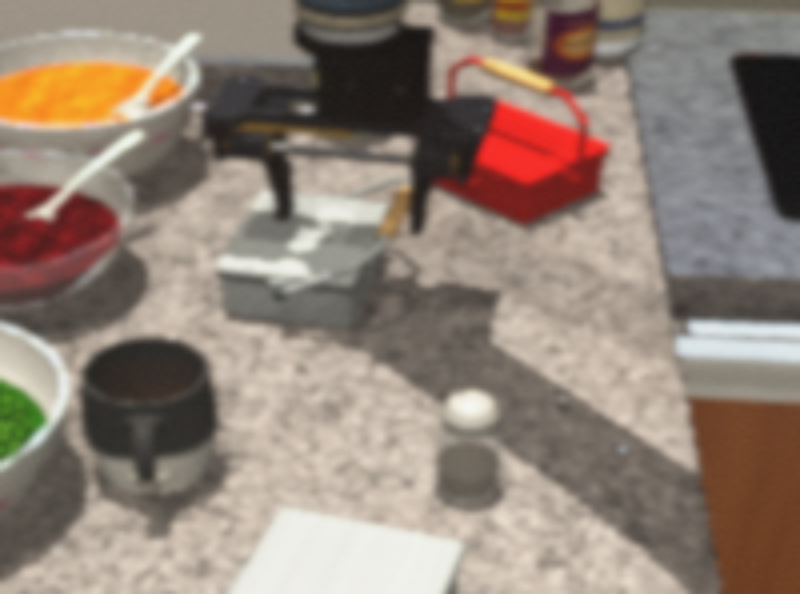

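The line stopped early with almost no residual force, probably from the bump of first contact. The finger is just touching the grip, so I'll carry on in smaller steps and watch the force.

Run:
```python
from h import *
from plant import bot
for u in (-.005,.008,.020,.031):
    s=bot.servo_line([*uv(TIN,TY,u),.074],speed=.03,stop_force=12)
    print(u,s,bot.read_eef_pos().round(4),np.round(bot.read_contact_force(),2))
    if s: break
bot.wait(.3)
im=bot.snapshot("wrist"); cv2.imwrite("pics/w3.png",im[...,::-1])
im=bot.snapshot("side"); cv2.imwrite("pics/s3.png",cv2.resize(im[120:300,180:380],None,fx=4,fy=3.3)[...,::-1])
print(bot.read_clock())
```

```text
-0.005 False [ 0.5467 -0.2418  0.0739] [-2.5   0.35  0.73]
0.008 False [ 0.5604 -0.2439  0.0741] [-0.56  0.58  0.14]
0.02 False [ 0.5719 -0.2458  0.074 ] [-1.63 -0.08  0.67]
0.031 False [ 0.5829 -0.2476  0.074 ] [-2.05  0.26  1.18]
10.0417
```

View pics/w3.png

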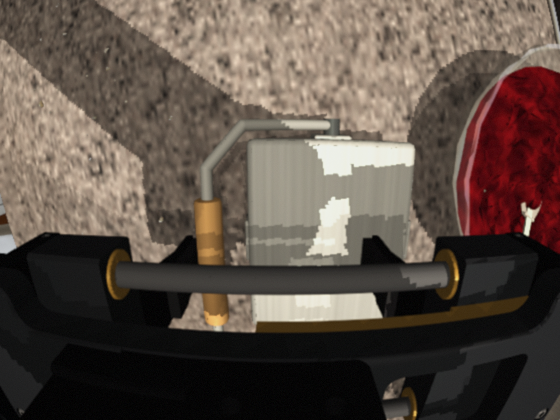

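View pics/s3.png

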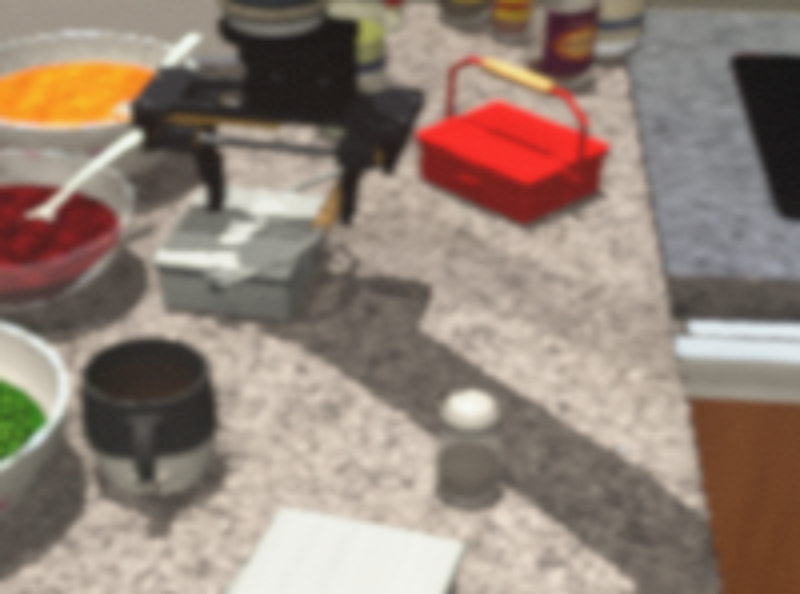

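The tin slid about 45 mm instead of the handle rising, so a purely horizontal push is too flat for this handle. I'll back off, measure again, and try lifting it from underneath with the tool tilted about 45°.

```bash
cat >> h.py <<'E'
def lidmask(im,b,vmin=195,smax=40):
    g=cv2.cvtColor(im,cv2.COLOR_RGB2HSV); x0,y0,x1,y1=b
    msk=np.zeros(g.shape[:2],np.uint8); s=g[y0:y1,x0:x1]
    msk[y0:y1,x0:x1]=(s[...,2]>vmin)&(s[...,1]<smax)
    n,l,st,_=cv2.connectedComponentsWithStats(msk); k=1+np.argmax(st[1:,4])
    return cv2.morphologyEx((l==k).astype(np.uint8),cv2.MORPH_OPEN,np.ones((3,3)))
def tiltq(yaw,th):
    ux=np.array([np.cos(yaw),np.sin(yaw),0]); Z=np.array([0,0,1.])
    y=np.cos(th)*ux+np.sin(th)*Z; z=np.sin(th)*ux-np.cos(th)*Z; x=np.cross(y,z)
    q=Rn.from_matrix(np.c_[x,y,z]).as_quat(); return [q[3],q[0],q[1],q[2]]
def tcp_under(c,yaw,phi,th,s=.010,gap=0.):
    """TCP with the rear finger's inner face touching the grip (gap m away) at handle angle phi"""
    u=.08*np.sin(phi)+(.0365-gap*-1)*np.cos(th)*1 + s*np.sin(th)-2*gap*np.cos(th)
    z=.04+.08*np.cos(phi)+(.0365-gap)*np.sin(th)-s*np.cos(th)
    return [*uv(c,yaw,u),z]
E
python3 - <<'E'
from h import *
from plant import bot
bot.servo_line([*uv(TIN,TY,.012),.074],speed=.06)
bot.servo_line([*uv(TIN,TY,.012),.15],speed=.12)
bot.servo_line([*uv(TIN,TY,-.15),.30],speed=.25)
im=bot.snapshot("top"); m=bot.camera_model("top"); cv2.imwrite("pics/t4.png",cv2.resize(im[140:310,260:470],None,fx=3.5,fy=3.5)[...,::-1])
mk=lidmask(im,(320,160,385,245)); r=fit_lid(m,mk,.055); print(np.round(r[:5],4),r[5],mk.sum())
im=bot.snapshot("wrist"); cv2.imwrite("pics/w4.png",im[...,::-1])
print(bot.read_clock())
for th in (.6,.8,1.):
  for ph in(-.97,-.2):
    s=bot.solve_ik(tcp_under(r[:2],r[2],ph,th),tiltq(r[2],th)); print(th,ph,None if s is None else np.round(s,2))
E
```

```text
[ 6.12500e-01 -2.49300e-01 -1.45900e-01 -5.50000e-03  1.20455e+01] (121.67864990234375, 96.91288757324219) 1153
12.425
0.6 -0.97 [ 1.18  0.6  -0.99  2.15  1.56  0.33 -1.16]
0.6 -0.2 [ 1.02  0.53 -0.82  2.03  1.1   0.27 -0.77]
0.8 -0.97 [ 1.34  0.73 -1.16  2.26  2.28  0.47 -1.75]
0.8 -0.2 [ 1.28  0.7  -1.16  2.14  2.05  0.42 -1.55]
1.0 -0.97 [ 1.39  0.85 -1.18  2.36  2.75  0.67 -2.07]
1.0 -0.2 [ 1.33  0.78 -1.17  2.25  2.65  0.57 -2.04]
```

View pics/t4.png

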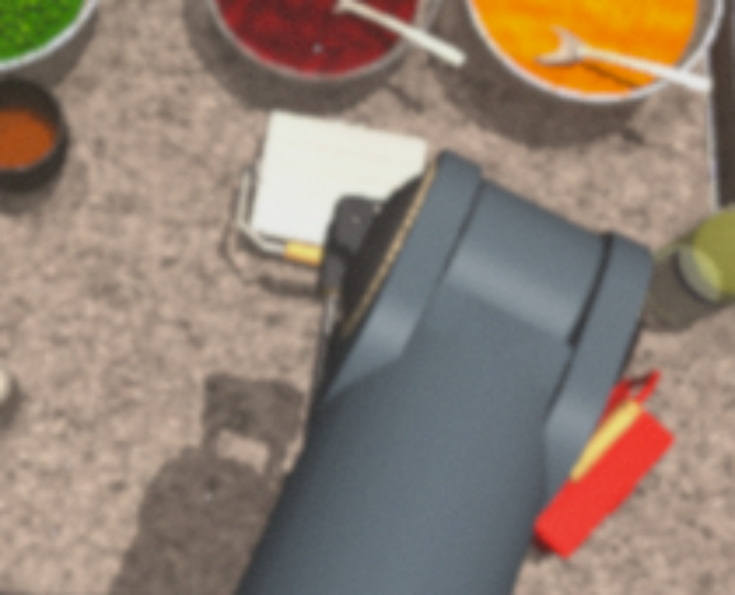

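View pics/w4.png

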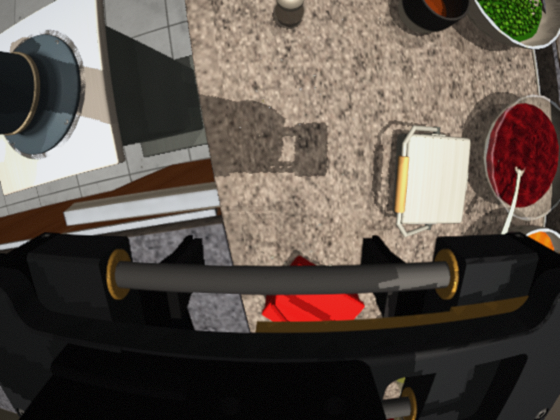

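Run:
```python
from h import *
from plant import bot
m=bot.camera_model("wrist"); im=cv2.imread("pics/w4.png")[...,::-1].copy()
mk=lidmask(im,(400,125,475,230),vmin=180,smax=50); r=fit_lid(m,mk,.055,True); print(np.round(r[:5],4),r[5])
o=im.copy(); o[mk>0,2]=0; cv2.imwrite("pics/w4m.png",cv2.resize(o[110:240,380:500],None,fx=4,fy=4)[...,::-1])
print(np.round(bot.read_qpos(),2))
bot.goto_joints([.4,.3,0,1.6,0,1.2,-.24])
p=bot.read_eef_pos(); q=bot.read_tcp_rot(); print(p,Rn.from_quat([q[1],q[2],q[3],q[0]]).as_matrix().round(2).tolist(),bot.read_clock())
for th in (0.0,.4,.6,.8,1.):
  for ph in(-.97,-.2):
    s=bot.solve_ik(tcp_under(r[:2],r[2],ph,th),tiltq(r[2],th)); print(th,ph,None if s is None else np.round(s,2))
im=bot.snapshot("top"); m=bot.camera_model("top"); cv2.imwrite("pics/t5.png",cv2.resize(im[140:310,260:470],None,fx=3.5,fy=3.5)[...,::-1])
```

```text
[ 6.113e-01 -2.528e-01 -1.527e-01 -1.900e-03  2.604e+00] (134.17042541503906, 103.32901000976562)
[-0.61  0.02  1.06  1.95 -0.02  1.19  0.29]
[ 0.55306739 -0.27962536  0.30102587] [[0.6, 0.8, 0.04], [0.8, -0.6, -0.02], [0.01, 0.04, -1.0]] 13.5583
0.0 -0.97 [ 0.4   0.56 -0.08  1.77  0.06  0.82  0.13]
0.0 -0.2 [ 0.38  0.58 -0.08  1.62  0.06  0.94  0.12]
0.4 -0.97 [ 0.52  0.42 -0.18  2.05 -0.05  0.29  0.26]
0.4 -0.2 [ 0.49  0.44 -0.16  1.91 -0.02  0.4   0.22]
0.6 -0.97 [ 1.18  0.6  -0.99  2.15  1.56  0.33 -1.16]
0.6 -0.2 [ 1.02  0.53 -0.82  2.03  1.11  0.27 -0.78]
0.8 -0.97 [ 1.34  0.73 -1.16  2.26  2.28  0.47 -1.75]
0.8 -0.2 [ 1.29  0.7  -1.16  2.14  2.05  0.42 -1.56]
1.0 -0.97 [ 1.39  0.85 -1.18  2.36  2.75  0.67 -2.07]
1.0 -0.2 [ 1.34  0.78 -1.17  2.25  2.65  0.57 -2.04]
```

View pics/w4m.png

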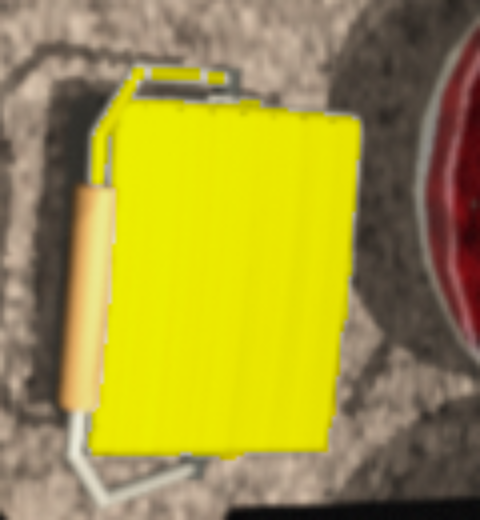

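Run:
```python
from h import *
from plant import bot
im=bot.snapshot("wrist"); m=bot.camera_model("wrist"); cv2.imwrite("pics/w5.png",im[...,::-1])
r0=(.6113,-.2528,-.1527)
p=project(m,[[*uv(r0[:2],r0[2],a*.05,b*.062),.055] for a in(-1,1) for b in(-1,1)],True)
lo=p.min(0).astype(int)-15; hi=p.max(0).astype(int)+15; print(lo,hi)
b=(*np.maximum(lo,0),*hi)
mk=cv2.morphologyEx(lidmask(im,b,180,50),cv2.MORPH_OPEN,np.ones((11,11)))
r=fit_lid(m,mk,.055,True); print(np.round(r[:5],4),r[5])
o=im.copy(); o[mk>0,2]=0; cv2.imwrite("pics/w5m.png",o[...,::-1])
for du in (0,-.05):
 c=uv(r[:2],r[2],du)
 for th,ph in ((.4,-.97),(.3,-.97),(.2,-.97),(-.37,-.3),(-.57,-.1)):
    G=np.array([.08*np.sin(ph),.04+.08*np.cos(ph)])+.019*np.array([np.sin(th),-np.cos(th)])
    s=bot.solve_ik([*uv(c,r[2],G[0]),G[1]],tiltq(r[2],th)); print(du,th,ph,None if s is None else np.round(s,2))
```

```text
[225  59] [369 210]
[ 6.14400e-01 -2.50800e-01 -1.65600e-01 -4.10000e-03  1.40911e+01] (125.019287109375, 99.4383544921875)
0 0.4 -0.97 [ 0.53  0.43 -0.18  2.12 -0.04  0.21  0.25]
0 0.3 -0.97 [ 0.48  0.44 -0.14  2.06 -0.    0.36  0.2 ]
0 0.2 -0.97 [ 0.45  0.46 -0.11  1.99  0.02  0.5   0.17]
0 -0.37 -0.3 [ 0.34  0.71 -0.06  1.47  0.09  1.33  0.09]
0 -0.57 -0.1 [ 0.32  0.84 -0.05  1.27  0.1   1.6   0.09]
-0.05 0.4 -0.97 [ 0.93  0.43 -0.63  2.2   0.73  0.24 -0.46]
-0.05 0.3 -0.97 [ 0.51  0.38 -0.14  2.16 -0.04  0.31  0.26]
-0.05 0.2 -0.97 [ 0.47  0.4  -0.11  2.1   0.01  0.45  0.2 ]
-0.05 -0.37 -0.3 [ 0.36  0.64 -0.06  1.6   0.09  1.27  0.09]
-0.05 -0.57 -0.1 [ 0.33  0.76 -0.05  1.43  0.1   1.52  0.09]
```

View pics/w5m.png

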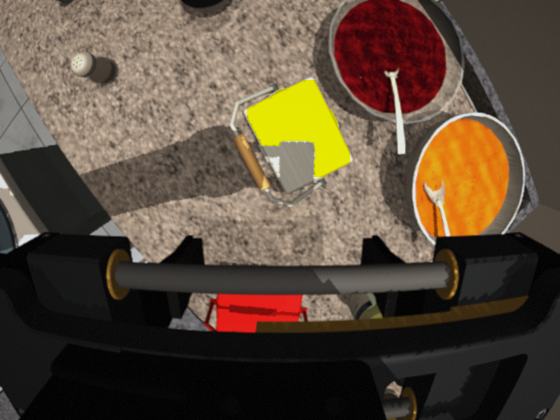

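Run:
```python
from h import *
from plant import bot
im=cv2.imread("pics/w5.png")[...,::-1].copy(); m=bot.camera_model("wrist")
g=cv2.cvtColor(im,cv2.COLOR_RGB2HSV); print(g[155,295],g[120,290],g[200,240])
mk=cv2.morphologyEx(lidmask(im,(225,59,369,210),110,40),cv2.MORPH_OPEN,np.ones((11,11)))
h=cv2.convexHull(max(cv2.findContours(mk,0,1)[0],key=cv2.contourArea)); mk[:]=0; cv2.fillPoly(mk,[h],1)
r=fit_lid(m,mk,.055,True); print(np.round(r[:5],4),r[5])
o=im.copy(); o[mk>0,2]=0
for P in [[*uv(r[:2],r[2],a*.05,b*.062),.055] for a in(-1,1) for b in(-1,1)]+[[*uv(r[:2],r[2],-.066,b),.085] for b in (-.035,0,.035)]:
    cv2.circle(o,tuple(project(m,[P],True)[0].round().astype(int)),2,(255,0,0),-1)
cv2.imwrite("pics/w5n.png",cv2.resize(o[50:220,210:380],None,fx=3.5,fy=3.5)[...,::-1])
```

```text
[ 23  32 142] [ 45   4 232] [ 15  57 165]
[ 6.1160e-01 -2.5240e-01 -1.6810e-01  1.0000e-04  1.7511e+00] (127.85888671875, 104.29872131347656)
```

View pics/w5n.png

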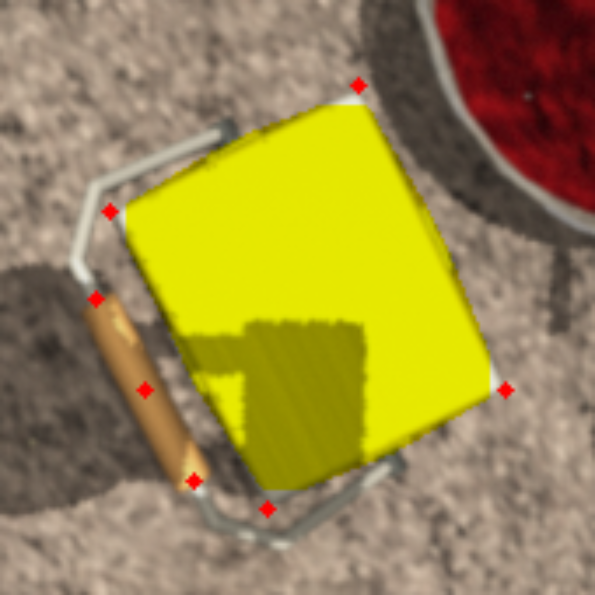

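The fitted tin pose is (0.612, -0.252), yaw -0.168, and the projected grip points fall along the wooden grip at crop (145,390). I'll pinch the grip with the tool tilted 0.3, drag the tin back 50 mm away from the bowl, and swing the handle up about its pins with the tool turning along with it.

```bash
cat >> h.py <<'E'
TIN=np.array([.6116,-.2524]);TY=-.168
def grip_tcp(c,yaw,ph,th,back=0.,dh=0.):
    G=np.array([.08*np.sin(ph),.04+.08*np.cos(ph)])+(.019-back)*np.array([np.sin(th),-np.cos(th)])
    return [*uv(c,yaw,G[0]),G[1]+dh]
E
python3 - <<'E'
from h import *
from plant import bot
th=.3; q=tiltq(TY,th)
bot.move_pose(grip_tcp(TIN,TY,-.97,th,.10),q)
print(bot.servo_line(grip_tcp(TIN,TY,-.97,th),speed=.08,stop_force=10),bot.read_eef_pos())
im=bot.snapshot("side"); cv2.imwrite("pics/s6.png",cv2.resize(im[120:300,180:380],None,fx=4,fy=3.3)[...,::-1])
bot.grab(); print(bot.read_grip_width(),np.round(bot.read_contact_force(),2),bot.read_clock())
im=bot.snapshot("wrist"); cv2.imwrite("pics/w6.png",im[...,::-1])
E
```

```text
False [ 0.552304   -0.24247124  0.06766299]
0.012925683456929715 [-0.45  0.59 -0.33] 16.9583
```

View pics/w6.png

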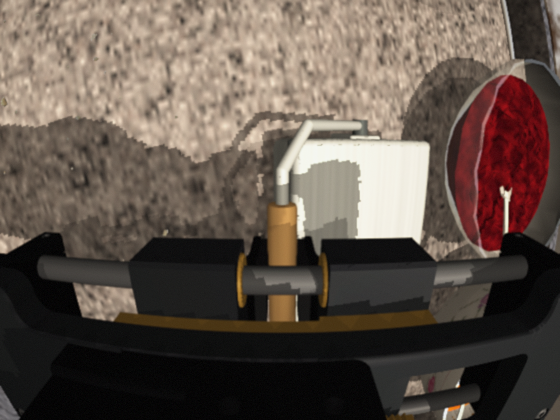

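View pics/s6.png

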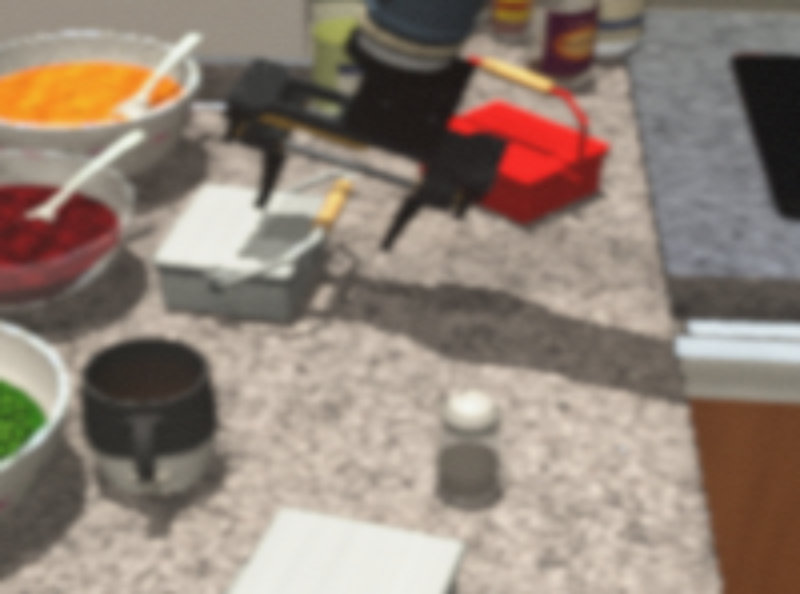

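The grip is held: width 12.9 mm, with the wooden grip between the pads in the wrist view at (282,250). Next come the drag and the swing.

Run:
```python
from h import *
from plant import bot
th=.3; c=uv(TIN,TY,-.05)
print(bot.servo_line(grip_tcp(c,TY,-.97,th),speed=.06,stop_force=15),np.round(bot.read_contact_force(),2))
for ph in np.linspace(-.97,-.2,7)[1:]:
    t=th-(ph+.97)
    s=bot.servo_line(grip_tcp(c,TY,ph,t),tiltq(TY,t),speed=.06,stop_force=15)
    print(round(ph,2),s,np.round(bot.read_contact_force(),2),bot.read_grip_width().round(4))
    if s: break
im=bot.snapshot("side"); cv2.imwrite("pics/s7.png",cv2.resize(im[120:300,180:380],None,fx=4,fy=3.3)[...,::-1])
im=bot.snapshot("wrist"); cv2.imwrite("pics/w7.png",im[...,::-1])
print(bot.read_clock())
```

```text
False [-4.83  0.37  6.27]Traceback (most recent call last):
  File "<stdin>", line 8, in <module>
AttributeError: 'float' object has no attribute 'round'
```

Run:
```python
from h import *
from plant import bot
print(bot.read_eef_pos(),np.round(bot.read_contact_force(),2),np.round(bot.read_torque(),2),bot.read_grip_width(),grip_tcp(uv(TIN,TY,-.05),TY,-.842,.172))
im=bot.snapshot("side"); cv2.imwrite("pics/s7.png",cv2.resize(im[120:300,180:380],None,fx=4,fy=3.3)[...,::-1])
im=bot.snapshot("wrist"); cv2.imwrite("pics/w7.png",im[...,::-1])
```

```text
[ 0.50785171 -0.23426224  0.07433545] [ 1.09  0.69 -2.36] [-0.06  0.27  0.04] 0.01283411602765811 [np.float64(0.5066721435802998), np.float64(-0.23460438308875778), np.float64(0.07455813225942697)]
```

View pics/s7.png

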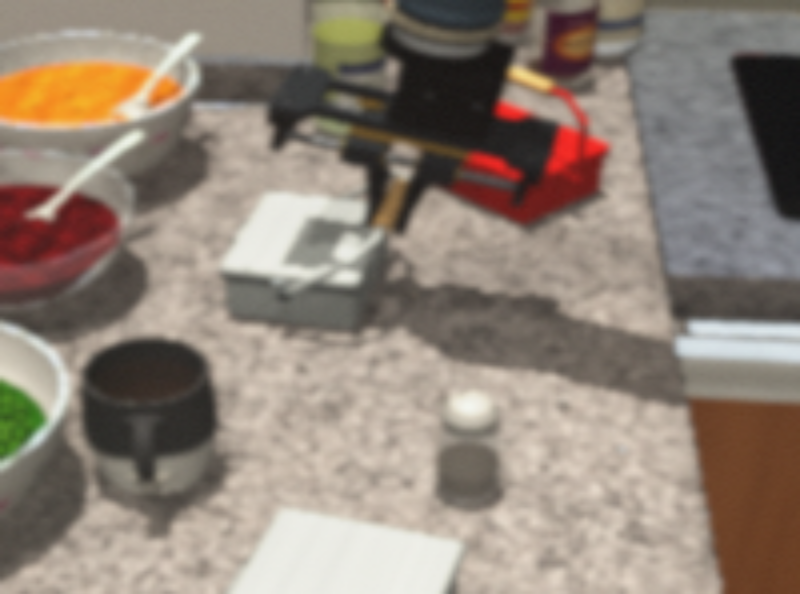

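View pics/w7.png

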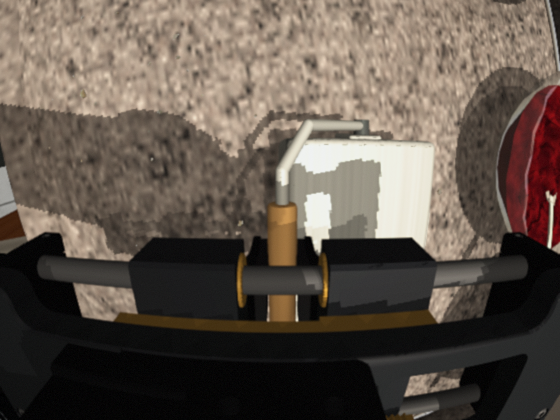

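The tin slid back flat and the handle is still held at the grip. Continuing the swing.

Run:
```python
from h import *
from plant import bot
th=.3; c=uv(TIN,TY,-.05)
for ph in np.linspace(-.97,-.2,7)[2:]:
    t=th-(ph+.97)
    s=bot.servo_line(grip_tcp(c,TY,ph,t),tiltq(TY,t),speed=.06,stop_force=15)
    print(round(ph,2),s,np.round(bot.read_contact_force(),2),np.round(bot.read_torque(),2))
    if s: break
im=bot.snapshot("side"); cv2.imwrite("pics/s8.png",cv2.resize(im[120:300,180:380],None,fx=4,fy=3.3)[...,::-1])
im=bot.snapshot("wrist"); cv2.imwrite("pics/w8.png",im[...,::-1])
print(bot.read_clock())
```

```text
-0.71 False [ 1.23  0.5  -2.64] [-0.13 -0.22  0.01]
-0.58 True [-1.57  0.89  3.01] [-0.12  0.44  0.  ]
19.0333
```

View pics/s8.png

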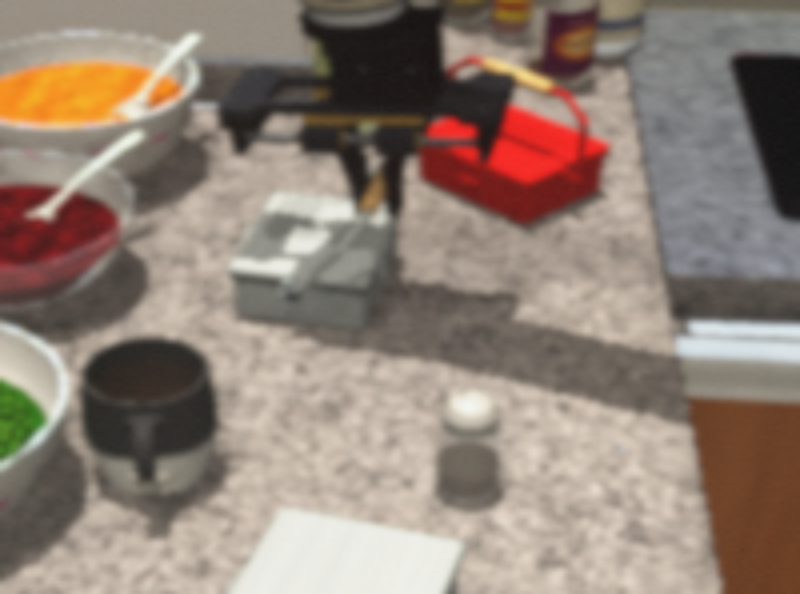

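View pics/w8.png

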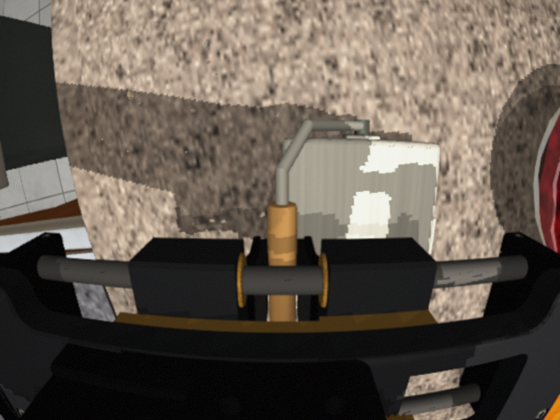

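Run:
```python
from h import *
from plant import bot
th=.3; c=uv(TIN,TY,-.05)
for ph in (-.58,-.46,-.34,-.22,-.12):
    t=th-(ph+.97)
    s=bot.servo_line(grip_tcp(c,TY,ph,t),tiltq(TY,t),speed=.04,stop_force=30)
    print(round(ph,2),s,np.round(bot.read_contact_force(),2),np.round(bot.read_torque(),2))
    if s: break
im=bot.snapshot("side"); cv2.imwrite("pics/s9.png",cv2.resize(im[120:300,180:380],None,fx=4,fy=3.3)[...,::-1])
im=bot.snapshot("wrist"); cv2.imwrite("pics/w9.png",im[...,::-1])
print(bot.read_clock())
```

```text
-0.58 False [-8.39  1.82 10.77] [0.26 1.99 0.07]
-0.46 False [-8.15  0.14 12.51] [0.31 2.23 0.02]
-0.34 False [-7.76  0.57 10.31] [0.11 2.02 0.01]
-0.22 False [-3.46 -0.38  6.24] [-0.09  1.04  0.04]
-0.12 False [-2.99 -0.79  6.19] [-0.16  0.59  0.11]
20.75
```

View pics/s9.png

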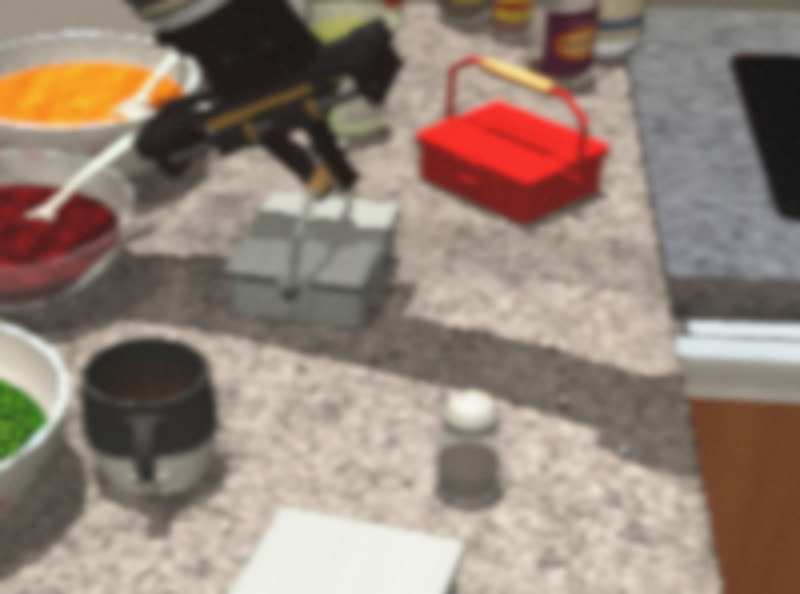

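View pics/w9.png

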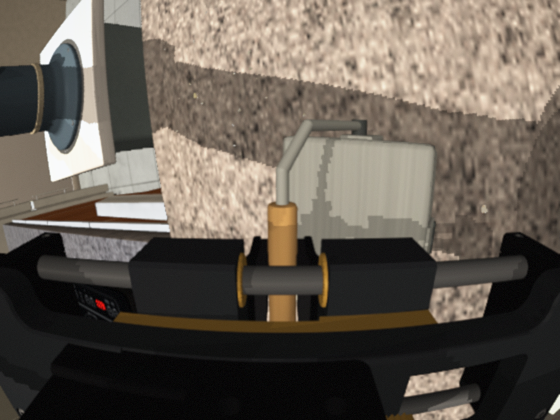

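The handle is upright and the tin is on the worktop. I'll open, turn the tool back to vertical around the grip, and check.

Run:
```python
from h import *
from plant import bot
c=uv(TIN,TY,-.05)
bot.release(); bot.wait(.3)
for t in (-.36,-.18,0):
    s=bot.servo_line(grip_tcp(c,TY,-.1,t,dh=.002),tiltq(TY,t),speed=.05,stop_force=15); print(s,np.round(bot.read_contact_force(),2))
bot.wait(.2)
im=bot.snapshot("side"); cv2.imwrite("pics/s10.png",cv2.resize(im[120:300,180:380],None,fx=4,fy=3.3)[...,::-1])
im=bot.snapshot("wrist"); cv2.imwrite("pics/w10.png",im[...,::-1])
print(bot.read_clock(),bot.read_eef_pos(),np.round(bot.read_qpos(),2))
for y in (CY,): 
    s=bot.solve_ik([*COL,.25],quat(y)); print(np.round(s,2))
```

```text
False [0.41 0.2  0.18]
False [-0.12 -0.06 -0.34]
False [-0.13  0.22 -0.08]
23.7167 [ 0.5553492  -0.24255141  0.10221677] [ 0.37  0.48 -0.04  1.82  0.03  0.84  0.15]
[-0.33  0.25 -0.16  1.79  0.04  1.11 -0.76]
```

View pics/s10.png

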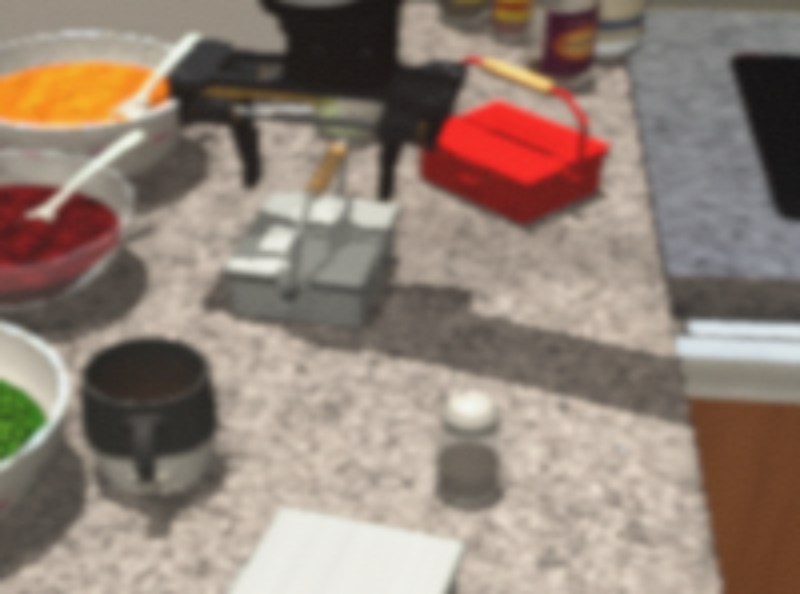

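View pics/w10.png

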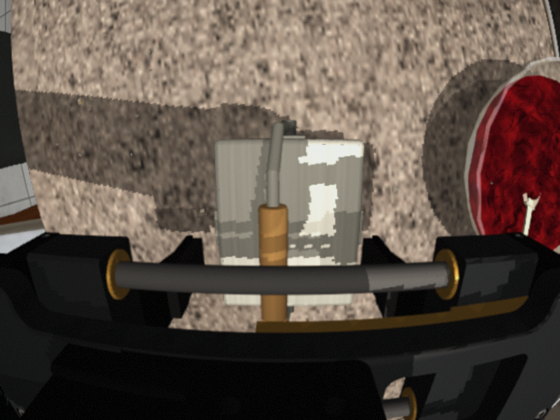

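Run:
```python
from h import *
from plant import bot
m=bot.camera_model("wrist"); c=uv(TIN,TY,-.05)
print(project(m,[[*uv(c,TY,-.008,.035),.119],[*uv(c,TY,-.05,.062),.055],[*uv(c,TY,.05,.062),.055],[*uv(c,TY,0,-.062),.055]],True).round(1))
```

```text
[[280.4 199.9]
 [216.5 136.3]
 [369.2 137.1]
 [291.7 304.9]]
```

Run:
```python
from h import *
from plant import bot
c=uv(TIN,TY,-.052)
bot.grab(); print(bot.read_grip_width())
print(bot.servo_line(grip_tcp(c,TY,0,0),tiltq(TY,0),speed=.03,stop_force=20),np.round(bot.read_contact_force(),2))
bot.wait(.2)
p=bot.read_eef_pos()
bot.servo_line([p[0],p[1],.14],speed=.05)
bot.wait(.3)
print(np.round(bot.read_contact_force(),2),np.round(bot.read_torque(),2))
im=bot.snapshot("side"); cv2.imwrite("pics/s11.png",cv2.resize(im[120:300,180:380],None,fx=4,fy=3.3)[...,::-1])
im=bot.snapshot("wrist"); cv2.imwrite("pics/w11.png",im[...,::-1])
print(bot.read_clock(),bot.read_eef_pos())
```

```text
0.01282670934336358
False [-1.48  1.38  7.02]
[-0.43 -0.03 -5.59] [-0.04  0.08  0.02]
26.7917 [ 0.56085987 -0.24382534  0.13986854]
```

View pics/s11.png

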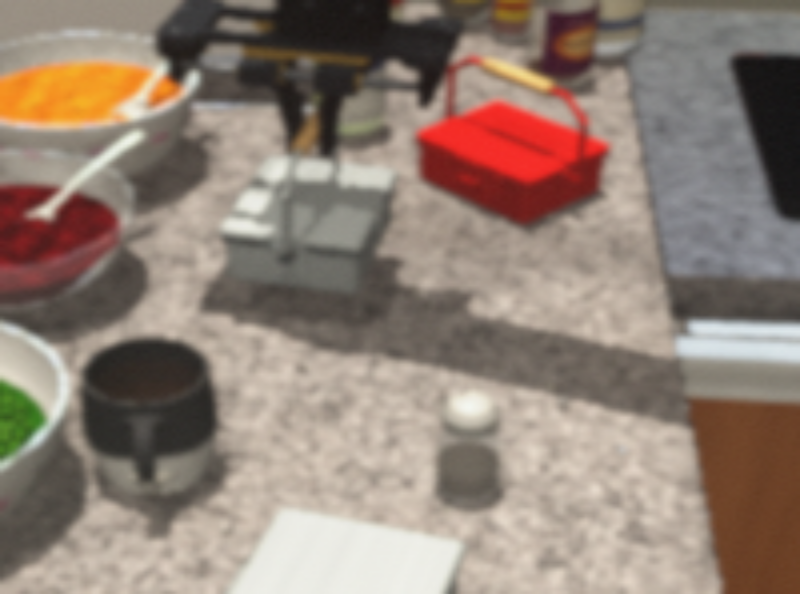

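View pics/w11.png

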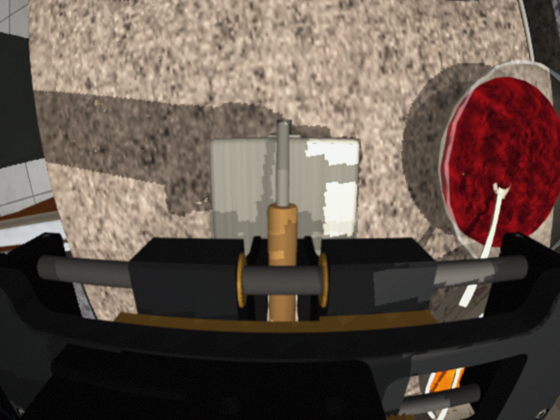

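The tin hangs level from the handle: lid columns 211–359, grip at 283, load about 5.6 N. Next I'll carry it to the column.

Run:
```python
from h import *
from plant import bot
p=bot.read_eef_pos()
bot.servo_line([p[0],p[1],.275],speed=.10)
bot.servo_line([*COL,.275],quat(CY),speed=.14)
bot.wait(.5)
print(np.round(bot.read_contact_force(),2),bot.read_clock(),bot.read_eef_pos())
im=bot.snapshot("side"); cv2.imwrite("pics/s12.png",cv2.resize(im[200:380,170:370],None,fx=4,fy=3.3)[...,::-1])
im=bot.snapshot("wrist"); cv2.imwrite("pics/w12.png",im[...,::-1])
```

```text
[-0.8   0.47 -3.33] 32.1833 [0.51178133 0.20789014 0.27499611]
```

View pics/s12.png

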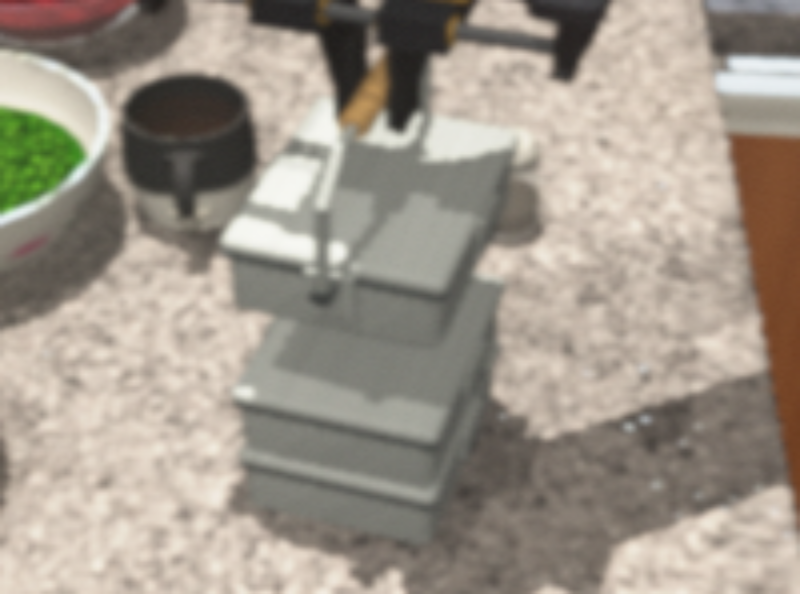

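View pics/w12.png

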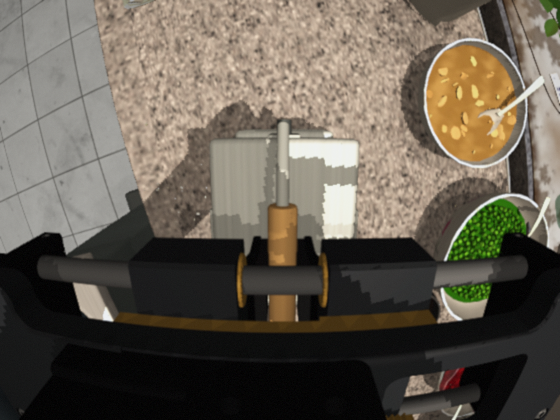

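Run:
```python
from h import *
from plant import bot
m=bot.camera_model("side")
s=lambda P:((project(m,P)-[170,200])*[4,3.3]).round(0).tolist()
print("tin",s([[*uv(COL,CY,a*.05,b*.062),.229] for a in(-1,1) for b in(-1,1)]))
print("mid",s([[*uv(COL,CY,a*.05,b*.062),.11] for a in(-1,1) for b in(-1,1)]))
print("bot",s([[*uv(COL,CY,a*.05,b*.062),.055] for a in(-1,1) for b in(-1,1)]))
```

```text
tin [[521.0, 126.0], [444.0, 285.0], [316.0, 90.0], [213.0, 239.0]]
mid [[509.0, 275.0], [438.0, 438.0], [321.0, 238.0], [228.0, 391.0]]
bot [[504.0, 336.0], [435.0, 499.0], [322.0, 299.0], [234.0, 453.0]]
```

The predicted and observed corners agree to about 1–2 px for both tins, so the tin sits over the column. Lowering it.

Run:
```python
from h import *
from plant import bot
bot.servo_line([*COL,.222],speed=.06); bot.wait(.3)
print(np.round(bot.read_contact_force(),2))
s=bot.servo_line([*COL,.206],speed=.015,stop_force=4)
print(s,bot.read_eef_pos(),np.round(bot.read_contact_force(),2),bot.read_clock())
bot.wait(.2)
im=bot.snapshot("side"); cv2.imwrite("pics/s13.png",cv2.resize(im[200:380,170:370],None,fx=4,fy=3.3)[...,::-1])
im=bot.snapshot("wrist"); cv2.imwrite("pics/w13.png",im[...,::-1])
```

```text
[-0.04  0.75 -3.56]
True [0.51196047 0.20793325 0.2122981 ] [-0.05 -0.63  5.58] 34.3083
```

View pics/s13.png

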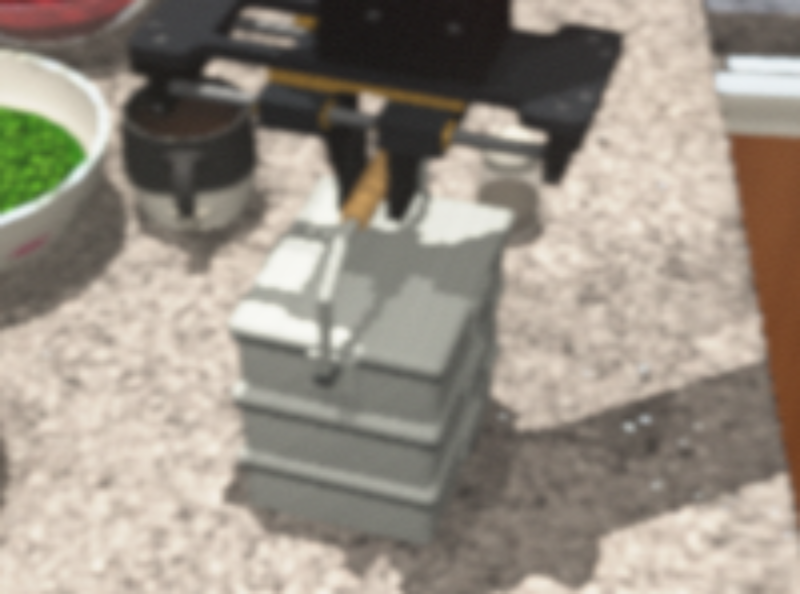

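View pics/w13.png

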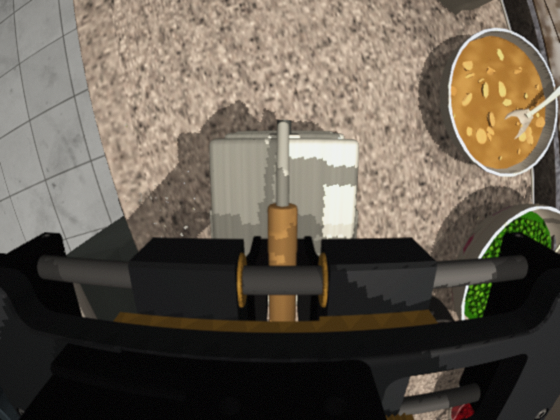

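It is seated flush. Releasing and checking before folding the handle.

Run:
```python
from h import *
from plant import bot
bot.wait(.2); bot.release(); bot.wait(.4)
im=bot.snapshot("side"); cv2.imwrite("pics/s14.png",cv2.resize(im[200:380,170:370],None,fx=4,fy=3.3)[...,::-1])
print(bot.read_clock())
```

```text
36.6167
```

View pics/s14.png

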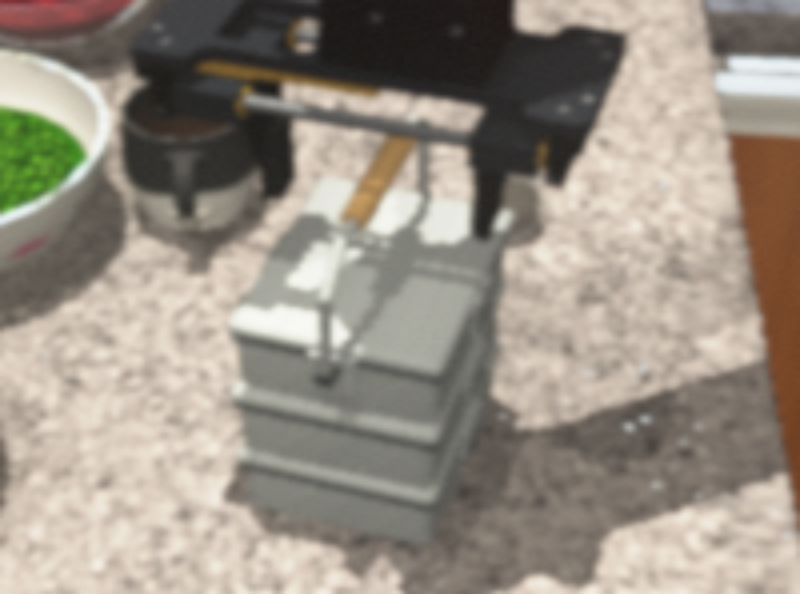

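The handle stands upright and all three tins are flush. Folding the handle toward the robot side.

Run:
```python
from h import *
from plant import bot
bot.servo_line([*COL,.202],speed=.04)
for u in (-.035,-.05,-.065,-.08,-.09):
    s=bot.servo_line([*uv(COL,CY,u),.202],speed=.04,stop_force=8)
    print(u,s,np.round(bot.read_contact_force(),2))
    if s: break
bot.wait(.4)
im=bot.snapshot("side"); cv2.imwrite("pics/s15.png",cv2.resize(im[200:380,170:370],None,fx=4,fy=3.3)[...,::-1])
print(bot.read_clock(),bot.read_eef_pos())
```

```text
-0.035 False [ 0.02 -0.23  0.55]
-0.05 False [-0.19  0.76 -0.67]
-0.065 False [ 0.89 -0.22  0.97]
-0.08 False [ 0.28  0.65 -0.05]
-0.09 False [ 0.16 -0.51  0.65]
40.4333 [0.42465901 0.23028322 0.20197239]
```

View pics/s15.png

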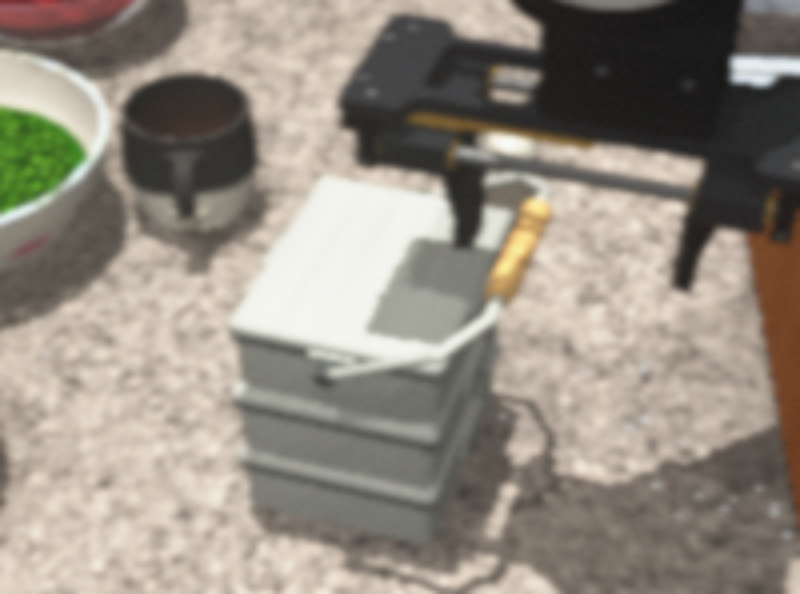

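Run:
```python
from h import *
from plant import bot
p=bot.read_eef_pos()
bot.servo_line([p[0],p[1],.36],speed=.12)
bot.goto_joints([-1.209,.3,-.049,1.532,.024,1.2,-.082]); bot.wait(.3)
print(bot.read_eef_pos(),bot.read_clock(),np.round(bot.read_contact_force(),2))
im=bot.snapshot("top"); m=bot.camera_model("top"); cv2.imwrite("pics/t16.png",im[...,::-1])
mk=lidmask(im,(130,180,215,255)); r=fit_lid(m,mk,.165); print(np.round(r[:5],4),r[5],mk.sum())
im=bot.snapshot("side"); cv2.imwrite("pics/s16.png",cv2.resize(im[200:380,170:370],None,fx=4,fy=3.3)[...,::-1])
```

```text
[0.24966964 0.59987257 0.33395398] 43.7167 [0.91 0.48 0.25]
[ 0.5106  0.2062 -0.2502 -0.003   0.7644] (120.55657958984375, 97.62399291992188) 2030
```

View pics/t16.png

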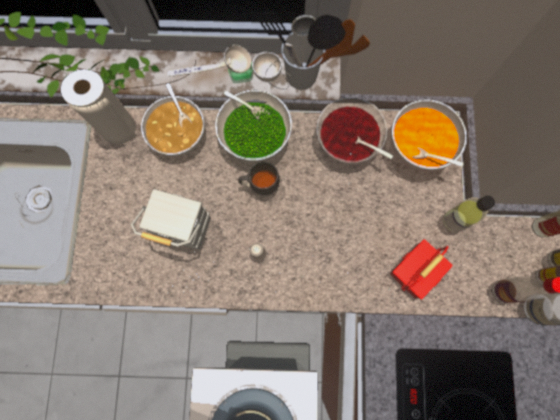

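View pics/s16.png

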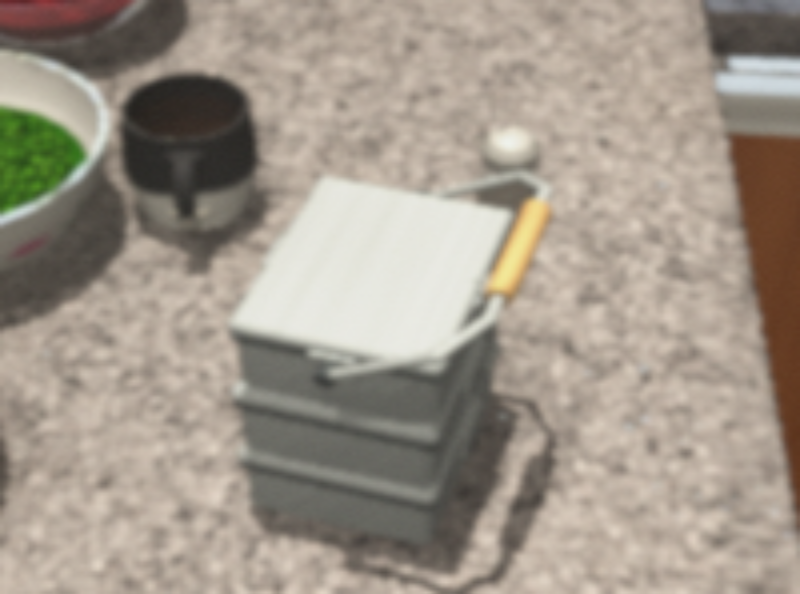

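The top lid fits at (0.5106, 0.2062), yaw -0.250. The column measured (0.5118, 0.2079), yaw -0.252, so they agree within about 2 mm. The handle is folded, the arm is clear, and the mug and shaker are where they were. Handing in.

Run:
```python
from plant import bot
print(bot.hand_in(),bot.read_clock())
```

```text
the job is handed in; nothing more can be done
the job is handed in; nothing more can be done
```

The steel tin is on top of the column with its handle folded down toward the robot. I handed the job in at about 44 s of the 64 s allowed; no verdict came back.

- **Standing the handle up:** my first try, a horizontal push, only slid the tin about 60 mm toward the red bowl. I then pinched the grip, dragged the tin back 50 mm and swung the handle up about its pins. It stayed upright after release, with the tin on the worktop.
- **Lifting and placing:** the tin hung level during the lift. I carried it over and lowered it until contact, and after release the handle was still upright.
- **Folding:** I tipped the handle over with one open finger; forces stayed near zero.

**Last checks:** the top lid fitted within about 2 mm and 0.002 rad of where the column's lid was measured at the start. In the side view all three tins look flush and upright, and the handle is at its stop. The mug and salt shaker look unmoved in the pictures, and the arm ended clear of everything.

**Disagreements:**
- Two `stop_force` stops came early with little force left afterwards.
- In the wrist camera, lids came out about 4% smaller than the calibration predicts. The centres still agreed.

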